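# Load the sleeves and stack the trays

### The arm

A 6-joint arm with a two-finger parallel gripper is mounted at the origin on a cart in front of the work surface, level with it; the furniture and walls round the work are solid. World frame = base frame: x ahead of the robot, y to its left, z up, the work surface at z = 0. Lengths are in m, angles in rad, forces in N, time in s.
With the tool pointing down it reaches from about 0.25 to 0.775 m from the base axis. Payload 4 kg.
Tool frame: the origin (TCP) lies midway between the tips of the shut fingers; the grasp point (between the pads) lies 19 mm behind it (robot.tcp_to_grasp is the z of the grasp point in the tool frame, in m); z points along the fingers, y is the line along which they close (so a half turn about z gives the same grasp; the last joint's range is limited). The gripper opens to 94 mm and grips with 3 to 60 N. Pads are 16 mm wide; open, the fingers measure 119 mm over their backs; the gripper's body (75 mm by 177 mm) begins 78 mm behind the grasp point.
Start: joints at [-1.435, 0.087, 1.371, -0, 1.684, -0.103], TCP at [0.13, -0.534, 0.206] pointing down, gripper open.
Joint ranges: [-3.1, 3.1], [-0.76, 2.03], [0.27, 2.55], [-1.08, 4.22], [0.17, 2.65], [-2.57, 2.57]. Speed limits (rad/s): [2.79, 2.79, 3.14, 3.14, 3.14, 3.14].

### API

Orientations are given as [roll, pitch, yaw] about the fixed x, y, z axes, in that order (R = Rz(yaw) Ry(pitch) Rx(roll)).
In Python, from bench import robot gives the robot as it stands. The module is installed in compiled form; this text tells all that it offers.
- The arm moves only by the tool move_arm, never from a script. Its argument "motion" is one flat list of numbers, 7 for each row, row after row: the turn, a rotation vector about the tool's x, y, z in units of 45 degrees (1.0 is 45 degrees), then the shift along the tool's x, y, z in units of 100 mm (1.0 is 100 mm), then the opening, from 0 (shut) to 1 (fully open). A call has 1 to 12 rows; each row shifts and turns the commanded pose from where the row before left it, along the tool's axes as they then stand; what a row does not reach is not made up. A row lasts 1/12 s, in which the tool goes at most 41.7 mm and 7.16 degrees, less where a joint would pass 70% of its speed; a pose out of reach is approached as far as the arm can. A call with a number of a shift or a turn outside -1 to 1 is refused whole. A call with a gripper value outside its range is refused whole. The fingers move at their own pace and stop on an object; the grip force is fixed at half the most. Time passes only in rows, so rows that do not move let the fingers close. It gives the time, the measured TCP pose, the force, the opening and the grip force at its end, in the units of the state.
- robot.get_obs(): the state, without advancing time (a new reading comes with each control period).
- robot.snapshot(name): name is "side" or "top" or "wrist"; returns the picture (420x560x3 uint8, red, green, blue); there is no depth.
- robot.get_calibration(name): a dict with "fx", "fy", "cx", "cy" (pixels), "R" (3x3) and "t" (3): a world point X has camera coordinates R X + t. Camera axes: x right, y down, z forward; pixel columns grow to the right and rows downward; lengths in m; the calibration is good to about 2 mm. A picture is of the moment at which its call begins: read the wrist's pose just before it. get_calibration takes no time and is no camera call; for the wrist camera it gives the pose at the moment of the call.
- robot.close_job(): hands the job in; it is judged then, once.
The state is a dict: "time": time; "joint_positions": joint angles; "qvel": joint speeds; "joint_torque": joint torques, N m; "tool_pos": TCP position; "ee_rot": TCP orientation; "wrist_force": force on the tool from outside, world axes, zero at the start; "wrist_torque": the same for the moment, N m; "width": finger opening in m; "finger_force": force on a finger pad.
Only numpy, scipy, OpenCV 4.12 (cv2) and the standard library are available. Lean on these libraries where they do the work, as an engineer would, in place of code of your own. Each camera call takes 0.05 s, during which the arm holds its last target. There are 200 camera calls.

### The job

Make up a tray stack for the next station: put the three sleeves (the tall, slim steel parts) upright into the three wells of the base tray where it lies, one in each, in any order. Then set the upper tray on the base tray, square over it, so that all its corner pins drop into the corner sockets and it sits fully down. Leave the flanged bushes and plugs standing where they are.

Things in the scene. Friction and masses are not known exactly. Their poses are not given: they have to be found in the camera images.
- base_tray: Base tray: loose flat grey block 100 x 172 x 14 mm (x, y, z), 0.9 kg, with three wells in a row. Origin: centre of underside; y along its long side; alike turned by half a turn. Wells 40 mm wide, 9 deep, at x = 0, y = 52, 0, -52 mm. Corner sockets 14 mm wide, 9 deep, at x = +-37, y = +-72. The upper tray, seated, has its origin 6 mm above this one (14 mm if its pins are not in).
- upper_tray: Upper tray: loose grey rimmed plate 100 x 172 mm (x, y), z = 62 to 76 mm, about 0.4 kg, on four steel legs at x = +-37, y = +-72 mm, 22 mm thick from z = 8 to 62, ending in tapered pins 8 long, 4 to 10 thick. Dark lifting bar over its middle: 14 (x) x 70 (y) mm, z = 86 to 102, on two posts. Origin: under its centre at the pin tips; y along its long side; alike turned by half a turn.
- sleeve_1: Sleeve, plain steel, a slim near-cylinder 25 mm in diameter and 56 mm tall, standing, loose. Origin at the centre of its underside, z up; the three are alike. In a well it stands 47 mm above the base tray's top. (Mind when carrying: a fixed gauge fixture 185 mm high, 0.1 m in radius, stands on the bench at about x = 0.61, y = 0.14 m.)
- sleeve_2: Sleeve, plain steel, a slim near-cylinder 25 mm in diameter and 56 mm tall, standing, loose. Origin at the centre of its underside, z up; the three are alike. In a well it stands 47 mm above the base tray's top. (Mind when carrying: a fixed gauge fixture 185 mm high, 0.1 m in radius, stands on the bench at about x = 0.61, y = 0.14 m.)
- sleeve_3: Sleeve, plain steel, a slim near-cylinder 25 mm in diameter and 56 mm tall, standing, loose. Origin at the centre of its underside, z up; the three are alike. In a well it stands 47 mm above the base tray's top. (Mind when carrying: a fixed gauge fixture 185 mm high, 0.1 m in radius, stands on the bench at about x = 0.61, y = 0.14 m.)
- bush_1: Flanged bush, plain steel, short: 31 mm tall, a flange 32 mm in diameter at the FOOT and a narrower neck, standing, loose. Origin at the centre of its underside. To be left alone.
- bush_2: Flanged bush, plain steel, short: 31 mm tall, a flange 32 mm in diameter at the FOOT and a narrower neck, standing, loose. Origin at the centre of its underside. To be left alone.
- plug_1: Plug, plain steel, 39 mm tall, with a head 28 mm in diameter at the TOP and a narrower shank below, standing, loose. Origin at the centre of its underside. To be left alone.
- plug_2: Plug, plain steel, 39 mm tall, with a head 28 mm in diameter at the TOP and a narrower shank below, standing, loose. Origin at the centre of its underside. To be left alone.

How it is judged:
By the outcome, as a careful person would: the job done as asked, in the order asked, and still so for the second after the job is handed in, with the robot touching nothing.
It also fails if it takes over 112 s, if anything falls off the work surface, if the arm or the gripper's body presses on something with over 40 N, if the wrist force passes 120 N, or if a joint passes its speed limit or range.

## Working session

There is one attempt and no reset: what is moved stays moved. The work goes in short steps, Python scripts to look and compute and a tool call to move; the robot and the scene stay as the last step left them, time stands still between calls to the robot, and variables do not carry over. Pictures are saved under pics/ and viewed, at most 14 in all, crops included, and the job is handed in when it is done.

Besides the shell and the picture viewer there is one more tool, called after ">>>" as a command line: name --argument value ..., lists and objects as JSON in quotes. move_arm: Moves the arm, as the interface text tells. Shifts and turns lie within -1 to 1; 1 stands for 100 mm of shift or 45 degrees of turn. Its arguments: {"type":"object","properties":{"motion":{"type":"array","items":{"type":"number"}}},"required":["motion"]}

```bash
mkdir -p pics; cat > h.py <<'E'
import numpy as np, cv2
from bench import robot
def snap(n,f):
    K=robot.get_calibration(n); im=robot.snapshot(n); cv2.imwrite('pics/'+f,im[:,:,::-1]); np.save('pics/'+f+'.npy',K,allow_pickle=True); return im,K
def ld(f): return cv2.imread('pics/'+f)[:,:,::-1], np.load('pics/'+f+'.npy',allow_pickle=True).item()
def ray(K,u,v):
    R=np.array(K['R']);t=np.array(K['t']);d=R.T@np.array([(u-K['cx'])/K['fx'],(v-K['cy'])/K['fy'],1]);return -R.T@t,d
def onz(K,u,v,z):
    c,d=ray(K,u,v);return c+d*(z-c[2])/d[2]
def proj(K,X):
    p=np.array(K['R'])@np.array(X,float)+np.array(K['t']);return np.array([K['fx']*p[0]/p[2]+K['cx'],K['fy']*p[1]/p[2]+K['cy']])
def tri(K1,p1,K2,p2):
    (c1,d1),(c2,d2)=ray(K1,*p1),ray(K2,*p2);d1/=np.linalg.norm(d1);d2/=np.linalg.norm(d2)
    s=np.linalg.lstsq(np.c_[d1,-d2],c2-c1,rcond=None)[0];a=c1+d1*s[0];b=c2+d2*s[1];return (a+b)/2,np.linalg.norm(a-b)
E
python3 - <<'E'
from h import *
for n in('top','side','wrist'):
    im,K=snap(n,n+'1.png'); print(n,K['fx'],-np.array(K['R']).T@K['t'],np.round(K['R'],2).tolist())
o=robot.get_obs();print({k:np.round(v,3).tolist() for k,v in o.items()},robot.tcp_to_grasp)
a=[cv2.imread(f'pics/{n}1.png') for n in('top','side')]
E
```

```text
top 495.0613306398638 [ 0.46020921 -0.00183444  1.29198853] [[0.0, -1.0, -0.02], [-1.0, -0.0, -0.06], [0.06, 0.02, -1.0]]
side 437.1660281386878 [0.80651029 0.41206301 0.77177128] [[-0.81, 0.59, -0.01], [0.5, 0.67, -0.55], [-0.32, -0.44, -0.84]]
wrist 371.6840189119669 [ 0.20571748 -0.51615383  0.38387531] [[0.24, -0.97, -0.0], [-0.94, -0.23, 0.27], [-0.26, -0.06, -0.96]]
{'time': 0.15, 'joint_positions': [-1.435, 0.088, 1.372, -0.0, 1.684, -0.103], 'qvel': [-0.001, -0.003, -0.004, -0.001, -0.0, -0.001], 'joint_torque': [0.002, -34.065, -30.279, 0.072, 0.031, -0.0], 'tool_pos': [0.13, -0.534, 0.205], 'ee_rot': [-3.14, -0.0, 0.239], 'wrist_force': [-0.327, -0.215, 0.364], 'wrist_torque': [0.007, 0.003, 0.068], 'finger_force': 0.0, 'width': 0.094} -0.0188
```

View pics/top1.png

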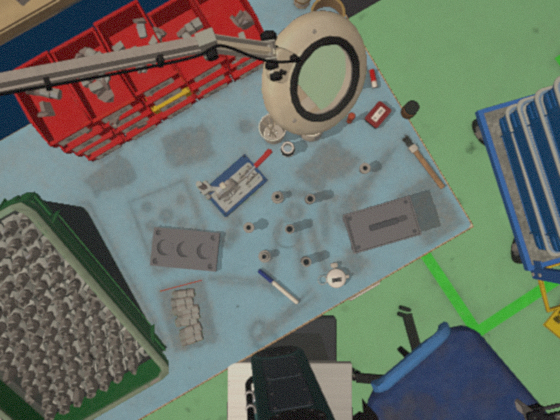

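View pics/side1.png

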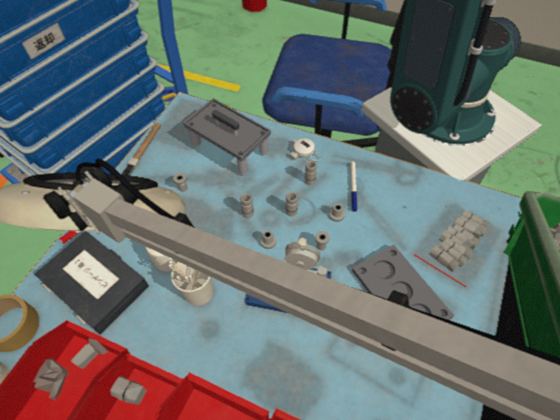

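The top view shows the base tray near (187,249), the upper tray near (383,222) and seven parts at about (277,197), (311,197), (249,227), (292,227), (265,256), (307,260) and (364,167). In the side view the tall ones look to be at (311,172), (247,205) and (292,203). Next: enlarged crops.

```bash
python3 - <<'E'
from h import *
T,KT=ld('top1.png');S,KS=ld('side1.png')
for u,v in [(277,197),(311,197),(249,227),(292,227),(265,256),(307,260),(364,167),(187,249),(383,222),(315,70)]:
    p=onz(KT,u,v,.04);print((u,v),p.round(3),'side',proj(KS,p).round(0))
for p in [(.61,.14,0),(.61,.14,.185)]: print(proj(KT,p),proj(KS,p))
a=cv2.resize(T[150:280,135:265],(390,390),interpolation=2);b=cv2.resize(T[150:280,240:370],(390,390),interpolation=2)
cv2.imwrite('pics/c1.png',np.hstack([a,b])[:,:,::-1])
cv2.imwrite('pics/c2.png',cv2.resize(S[90:320,160:460],(780,598),interpolation=2)[:,:,::-1])
E
```

```text
(277, 197) [0.574 0.031 0.04 ] side [267. 230.]
(311, 197) [ 0.574 -0.056  0.04 ] side [243. 201.]
(249, 227) [0.498 0.101 0.04 ] side [320. 235.]
(292, 227) [ 0.498 -0.008  0.04 ] side [287. 199.]
(265, 256) [0.425 0.061 0.04 ] side [336. 203.]
(307, 260) [ 0.415 -0.045  0.04 ] side [307. 168.]
(364, 167) [ 0.65 -0.19  0.04] side [178. 177.]
(187, 249) [0.442 0.258 0.04 ] side [398. 279.]
(383, 222) [ 0.511 -0.237  0.04 ] side [222. 136.]
(315, 70) [ 0.902 -0.067  0.04 ] side [ 89. 286.]
[235.79605792 184.72817785] [285.71335571 290.39902608]
[226.88480908 175.28232801] [285.12193319 241.9309185 ]
```

View pics/c1.png

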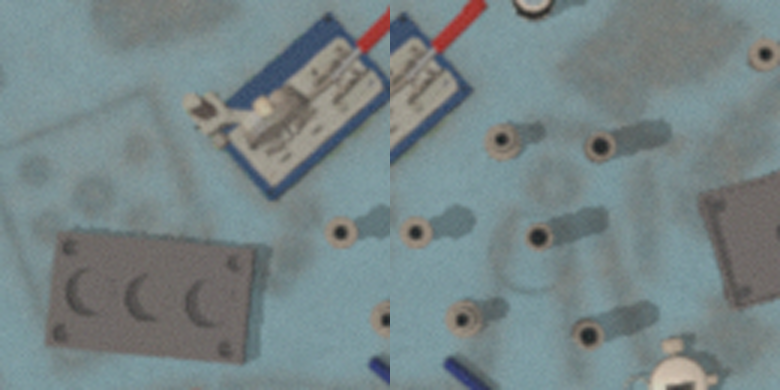

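View pics/c2.png

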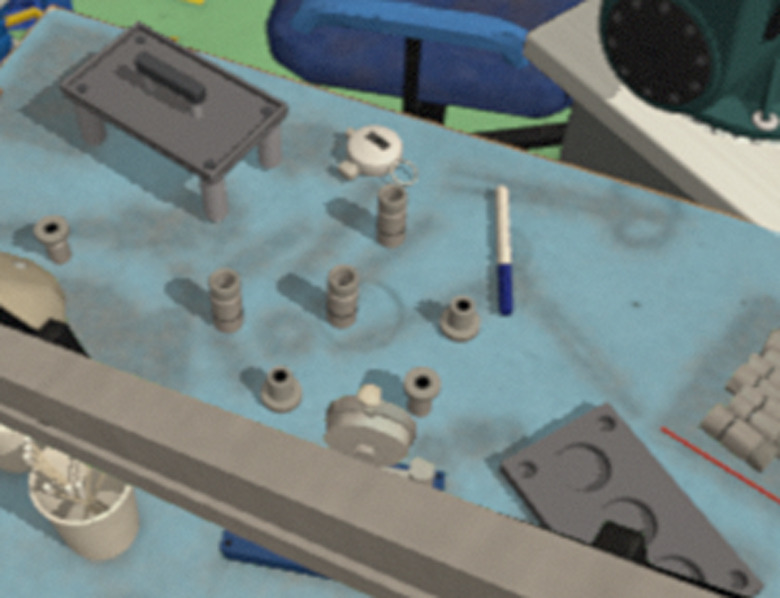

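Tall parts and long shadows mark the sleeves as those at top-view (311,197), (292,227) and (307,260). The tray wells and the four sockets are clearly visible. I'll move the wrist camera over the middle for a better measurement.

```bash
cat >> h.py <<'E'
def go(x,y,z,yaw,rmax=.03,tmax=.12):
    "prints the rows needed: translation at current yaw, then turn"
    o=robot.get_obs();p=np.array(o['tool_pos']);r,pt,w=o['ee_rot'];d=np.array([x,y,z])-p
    tx=np.array([np.cos(w),np.sin(w),0]);ty=np.array([np.sin(w),-np.cos(w),0])
    s=np.array([d@tx,d@ty,-d[2]]);n=max(1,int(np.ceil(np.linalg.norm(s)/rmax)))
    t=-((yaw-w+np.pi)%(2*np.pi)-np.pi);m=max(1,int(np.ceil(abs(t)/tmax)))
    print('total mm',(s*1e3).round(1),'rows',n,'units',(s/n*10).round(3),'| turn deg',round(np.degrees(t),1),'rows',m,'unit',round(t/m/(np.pi/4),3),'tilt',round(r,3),round(pt,3))
E
python3 - <<'E'
from h import *
go(.45,-.02,.30,np.pi)
E
```

```text
total mm [ 432.5 -423.7  -95.4] rows 21 units [ 0.206 -0.202 -0.045] | turn deg -166.3 rows 25 unit -0.148 tilt -3.14 -0.0
```

>>> move_arm --motion '[0, 0, 0, 0.2, -0.2, -0.05, 1, 0, 0, 0, 0.2, -0.2, -0.05, 1, 0, 0, 0, 0.2, -0.2, -0.05, 1, 0, 0, 0, 0.2, -0.2, -0.05, 1, 0, 0, 0, 0.2, -0.2, -0.05, 1, 0, 0, 0, 0.2, -0.2, -0.05, 1, 0, 0, 0, 0.2, -0.2, -0.05, 1, 0, 0, 0, 0.2, -0.2, -0.05, 1, 0, 0, 0, 0.2, -0.2, -0.05, 1, 0, 0, 0, 0.2, -0.2, -0.05, 1, 0, 0, 0, 0.2, -0.2, -0.05, 1, 0, 0, 0, 0.2, -0.2, -0.05, 1]'

```text
time: 1.15
tool_pos: [0.3068, -0.243, 0.2655]
ee_rot: [-3.141, 0.0, 0.239]
wrist_force: [0.5, -0.5, 0.1]
width: 0.094
finger_force: 0.0
```

>>> move_arm --motion '[0, 0, 0, 0.2, -0.2, -0.05, 1, 0, 0, 0, 0.2, -0.2, -0.05, 1, 0, 0, 0, 0.2, -0.2, -0.05, 1, 0, 0, 0, 0.2, -0.2, -0.05, 1, 0, 0, 0, 0.2, -0.2, -0.05, 1, 0, 0, 0, 0.2, -0.2, -0.05, 1, 0, 0, 0, 0.2, -0.2, -0.05, 1, 0, 0, 0, 0.2, -0.2, -0.05, 1, 0, 0, 0, 0.2, -0.2, -0.05, 1, 0, 0, 0, 0.2, -0.2, 0, 1]'

```text
time: 1.98
tool_pos: [0.4543, -0.0014, 0.3113]
ee_rot: [3.141, -0.001, 0.239]
wrist_force: [0.3, 0.2, -0.1]
width: 0.0939
finger_force: 0.0
```

>>> move_arm --motion '[0, 0, -0.15, 0, 0, 0, 1, 0, 0, -0.15, 0, 0, 0, 1, 0, 0, -0.15, 0, 0, 0, 1, 0, 0, -0.15, 0, 0, 0, 1, 0, 0, -0.15, 0, 0, 0, 1, 0, 0, -0.15, 0, 0, 0, 1, 0, 0, -0.15, 0, 0, 0, 1, 0, 0, -0.15, 0, 0, 0, 1, 0, 0, -0.15, 0, 0, 0, 1, 0, 0, -0.15, 0, 0, 0, 1, 0, 0, -0.15, 0, 0, 0, 1, 0, 0, -0.15, 0, 0, 0, 1]'

```text
time: 2.98
tool_pos: [0.4534, -0.0028, 0.3101]
ee_rot: [-3.141, -0.0, 1.658]
wrist_force: [0.2, 0.3, -0.1]
width: 0.0942
finger_force: 0.0
```

>>> move_arm --motion '[0, 0, -0.15, 0, 0, 0, 1, 0, 0, -0.15, 0, 0, 0, 1, 0, 0, -0.15, 0, 0, 0, 1, 0, 0, -0.15, 0, 0, 0, 1, 0, 0, -0.15, 0, 0, 0, 1, 0, 0, -0.15, 0, 0, 0, 1, 0, 0, -0.15, 0, 0, 0, 1, 0, 0, -0.15, 0, 0, 0, 1, 0, 0, -0.15, 0, 0, 0, 1, 0, 0, -0.15, 0, 0, 0, 1, 0, 0, -0.15, 0, 0, 0, 1, 0, 0, -0.15, 0, 0, 0, 1]'

```text
time: 3.98
tool_pos: [0.4534, -0.0028, 0.3101]
ee_rot: [-3.142, -0.001, 3.072]
wrist_force: [0.3, 0.5, 0.6]
width: 0.0943
finger_force: 0.0
```

```bash
python3 - <<'E'
from h import *
o=robot.get_obs();print(o['time'],o['tool_pos'],o['ee_rot'],o['joint_positions'])
im,K=snap('wrist','w2.png')
for p in [(.574,-.056,.056),(.498,-.008,.056),(.415,-.045,.056),(.442,.258,.014),(.511,-.237,.076)]: print(p,proj(K,p).round())
E
```

```text
3.9833 [ 0.45336063 -0.00280543  0.31005113] [-3.14154572e+00 -8.02626865e-04  3.07202069e+00] [-1.31282522e-01 -1.24782962e-01  1.37371235e+00 -1.01588545e-04
  1.89346147e+00 -1.63253908e+00]
(0.574, -0.056, 0.056) [237. 273.]
(0.498, -0.008, 0.056) [270. 213.]
(0.415, -0.045, 0.056) [233. 146.]
(0.442, 0.258, 0.014) [477. 148.]
(0.511, -0.237, 0.076) [ 78. 241.]
```

View pics/w2.png

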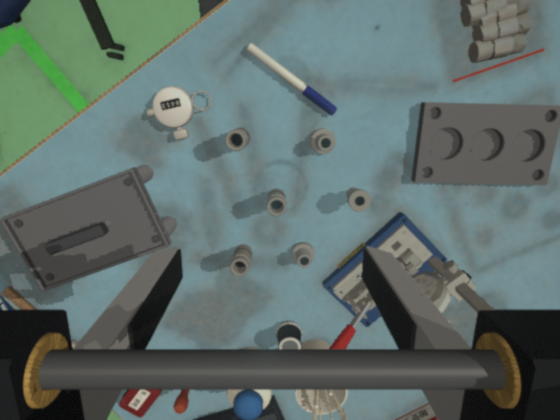

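The wrist view shows everything: sleeve bores at about (237,138), (277,204) and (239,266), the base tray sockets at (435,113), (552,117), (428,172) and (540,178), and the upper tray with its bar at (78,239). Triangulating with the top view.

```bash
cat >> h.py <<'E'
def dark(im,u,v,r=8,f=.5):
    g=cv2.GaussianBlur(cv2.cvtColor(im,cv2.COLOR_RGB2GRAY),(3,3),0).astype(float)
    u,v=int(round(u)),int(round(v));w=g[v-r:v+r+1,u-r:u+r+1];yy,xx=np.mgrid[-r:r+1,-r:r+1]
    m=(xx**2+yy**2<=r*r);lo=w[m].min();hi=np.median(w[m]);k=np.where(m,np.clip(lo+f*(hi-lo)-w,0,None),0)
    return np.array([u+(k*xx).sum()/k.sum(),v+(k*yy).sum()/k.sum()])
def trayrect(im,u,v):
    "min-area rectangle of the grey (not blue) blob holding (u,v)"
    i=im.astype(int);m=((i[:,:,2]-i[:,:,0])<12).astype(np.uint8)
    m=cv2.morphologyEx(m,cv2.MORPH_OPEN,np.ones((5,5)))
    c=[c for c in cv2.findContours(m,0,2)[0] if cv2.pointPolygonTest(c,(float(u),float(v)),False)>=0][0]
    return cv2.minAreaRect(c),cv2.contourArea(c)
E
python3 - <<'E'
from h import *
T,KT=ld('top1.png');W,KW=ld('w2.png')
for n,t,w in [('A',(310,199),(240,266)),('B',(290,229),(277,205)),('C',(306,262),(237,139))]:
    a=dark(T,*t,r=6);b=dark(W,*w,r=7);X,e=tri(KT,a,KW,b);print(n,a.round(1),b.round(1),X.round(4),'gap',e.round(4),onz(KT,*a,.056).round(4),onz(KW,*b,.056).round(4))
P=[]
for t,w in [((158,232),(552,117)),((213,237),(435,113)),((155,261),(540,178)),((210,266),(428,172))]:
    a=dark(T,*t,r=5);b=dark(W,*w,r=8);X,e=tri(KT,a,KW,b);P.append(X);print(a.round(1),b.round(1),X.round(4),e.round(4),onz(KT,*a,.014).round(4),onz(KW,*b,.014).round(4))
P=np.array(P);print(P.mean(0),np.linalg.norm(P[0]-P[1]),np.linalg.norm(P[0]-P[2]))
for im,K,p in((T,KT,(187,262)),(W,KW,(465,165))):
    r,a=trayrect(im,*p);c=np.array([onz(K,*q,.014) for q in cv2.boxPoints(r)]);print(a,c.mean(0).round(4),c.round(4).tolist())
for im,K,p,z in((T,KT,(360,240),.076),(W,KW,(40,230),.076)):
    r,a=trayrect(im,*p);c=np.array([onz(K,*q,z) for q in cv2.boxPoints(r)]);print(a,c.mean(0).round(4),c.round(4).tolist())
cv2.imwrite('pics/c3.png',np.hstack([cv2.resize(W[155:295,0:190],(570,420),interpolation=2),cv2.resize(T[180:260,335:410],(225,240),interpolation=2)[[*range(240)]+[0]*180]])[:,:,::-1])
E
```

```text
A [309.7 198.4] [239.6 264.2] [ 0.5704 -0.0532  0.037 ] gap 0.0014 [ 0.5689 -0.0517  0.056 ] [ 0.562  -0.0515  0.056 ]
B [289.1 228.6] [277.1 204.5] [4.94e-01 2.00e-04 3.17e-02] gap 0.0008 [ 4.933e-01 -2.000e-04  5.600e-02] [0.4876 0.0007 0.056 ]
C [305.7 261.6] [235.8 139.2] [ 0.4098 -0.0434  0.027 ] gap 0.0024 [ 0.4115 -0.0415  0.056 ] [ 0.407  -0.0415  0.056 ]Traceback (most recent call last):
  File "<stdin>", line 7, in <module>
  File "h.py", line 25, in dark
    m=(xx**2+yy**2<=r*r);lo=w[m].min();hi=np.median(w[m]);k=np.where(m,np.clip(lo+f*(hi-lo)-w,0,None),0)
                            ~^^^
IndexError: boolean index did not match indexed array along axis 1; size of axis is 16 but size of corresponding boolean axis is 17
```

```bash
python3 - <<'E'
from h import *
T,KT=ld('top1.png');W,KW=ld('w2.png')
z=lambda im,u,v,r:cv2.resize(im[v-r:v+r,u-r:u+r],(260,260),interpolation=0)
a=np.hstack([z(W,240,264,18),z(W,277,204,18),z(W,237,139,18)]);b=np.hstack([z(T,310,199,13),z(T,290,229,13),z(T,306,262,13)])
cv2.imwrite('pics/c3.png',np.vstack([a,b])[:,:,::-1])
for t,w in [((158,232),(551,117)),((213,237),(435,113)),((155,261),(540,178)),((210,266),(428,172))]:
    a=dark(T,*t,r=5);b=dark(W,*w,r=8);X,e=tri(KT,a,KW,b);print(a.round(1),b.round(1),X.round(4),e.round(4),onz(KT,*a,.014).round(4),onz(KW,*b,.014).round(4))
for im,K,p in((T,KT,(187,262)),(W,KW,(465,165))):
    r,a=trayrect(im,*p);c=np.array([onz(K,*q,.014) for q in cv2.boxPoints(r)]);print(a,c.mean(0).round(4),c.round(4).tolist())
for im,K,p,z in((T,KT,(360,240),.076),(W,KW,(40,230),.076)):
    r,a=trayrect(im,*p);c=np.array([onz(K,*q,z) for q in cv2.boxPoints(r)]);print(a,c.mean(0).round(4),c.round(4).tolist())
E
```

```text
[157.1 232.2] [552.9 114.3] [0.4461 0.3477 0.0095] 0.0777 [0.4846 0.3421 0.014 ] [0.4072 0.349  0.014 ]
[212.  237.6] [437.9 111.7] [0.4327 0.2051 0.0064] 0.0773 [0.471  0.1991 0.014 ] [0.3941 0.2068 0.014 ]
[154.2 260.7] [539.7 174.1] [0.4406 0.312  0.0838] 0.0629 [0.4111 0.3486 0.014 ] [0.4817 0.342  0.014 ]
[209.3 266.4] [429.5 171.9] [0.4231 0.1636 0.1509] 0.0548 [0.3968 0.2054 0.014 ] [0.4689 0.1998 0.014 ]
2592.5 [0.4457 0.2695 0.014 ] [[0.3981, 0.3618, 0.014], [0.507, 0.3551, 0.014], [0.4931, 0.1768, 0.014], [0.3848, 0.1844, 0.014]]
11100.0 [0.4406 0.2686 0.014 ] [[0.4851, 0.1763, 0.014], [0.3807, 0.1743, 0.014], [0.3955, 0.3553, 0.014], [0.5009, 0.3683, 0.014]]
4817.5 [ 0.5824 -0.254   0.076 ] [[0.6768, -0.0945, 0.076], [0.7367, -0.3612, 0.076], [0.4878, -0.4115, 0.076], [0.4282, -0.1486, 0.076]]
75809.0 [ 0.6113 -0.0047  0.076 ] [[0.4154, -0.305, 0.076], [0.4588, 0.3179, 0.076], [0.8121, 0.366, 0.076], [0.759, -0.3977, 0.076]]
```

View pics/c3.png

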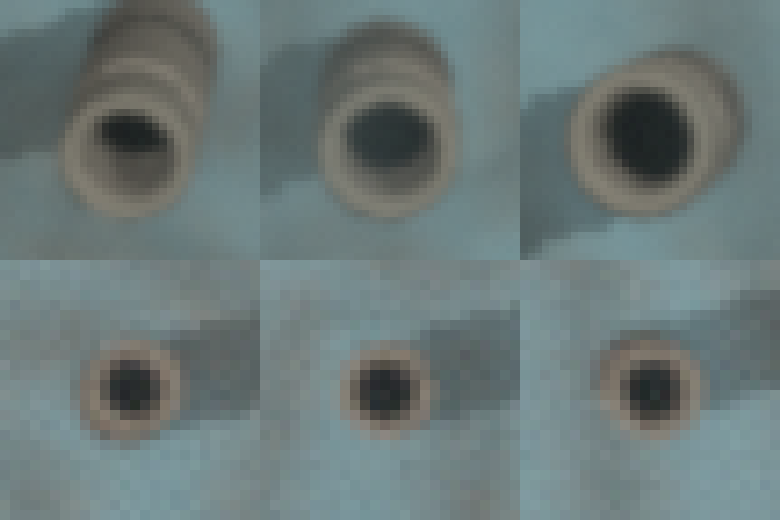

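The crop shows the bore's dark part is off centre. The ring centres are at wrist (239.2,266), (276.5,205.6) and (235.1,139.5), and top (309.5,198.7), (289.1,228.3) and (306,261.3). I'd also paired the sockets wrongly, so I'm recomputing.

```bash
python3 - <<'E'
from h import *
T,KT=ld('top1.png');W,KW=ld('w2.png');S,KS=ld('side1.png')
for n,a,b in [('A',(309.5,198.7),(239.2,266)),('B',(289.1,228.3),(276.5,205.6)),('C',(306,261.3),(235.1,139.5))]:
    X,e=tri(KT,a,KW,b);print(n,X.round(4),'gap',e.round(4),onz(KT,*a,.056).round(4),onz(KW,*b,.056).round(4),proj(KS,onz(KW,*b,.056)),proj(KS,onz(KT,*a,.056)))
P=[]
for t,w in [((158,232),(540,178)),((213,237),(428,172)),((155,261),(551,117)),((210,266),(435,113))]:
    a=dark(T,*t,r=5);b=dark(W,*w,r=8);X,e=tri(KT,a,KW,b);P.append(X);print(X.round(4),e.round(4),onz(KT,*a,.014).round(4),onz(KW,*b,.014).round(4))
print(np.mean(P,0))
z=lambda im,u,v,r:cv2.resize(im[v-r:v+r,u-r:u+r],(260,260),interpolation=0)
cv2.imwrite('pics/c4.png',np.vstack([np.hstack([z(S,311,168,18),z(S,292,200,18),z(S,247,203,18)]),np.hstack([z(W,428,172,15),z(W,540,178,15),z(W,438,112,15)])])[:,:,::-1])
E
```

```text
A [ 0.5688 -0.0525  0.0467] gap 0.0019 [ 0.5682 -0.0513  0.056 ] [ 0.5645 -0.0523  0.056 ] [247.07577785 195.553281  ] [245.8226922  196.78317624]
B [ 4.947e-01 -2.000e-04  3.450e-02] gap 0.0001 [ 4.941e-01 -2.000e-04  5.600e-02] [ 4.89e-01 -1.00e-04  5.60e-02] [292.51361062 194.24509198] [290.43023917 195.41187642]
C [ 0.4103 -0.0444  0.0248] gap 0.0027 [ 0.4122 -0.0422  0.056 ] [ 0.4072 -0.0423  0.056 ] [311.28978149 162.67380506] [309.475402   163.79472776]
[0.4836 0.3435 0.011 ] 0.0026 [0.4846 0.3421 0.014 ] [0.4817 0.342  0.014 ]
[0.4702 0.2001 0.0116] 0.0021 [0.471  0.1991 0.014 ] [0.4689 0.1998 0.014 ]
[0.4092 0.3495 0.0125] 0.0039 [0.4111 0.3486 0.014 ] [0.4072 0.349  0.014 ]
[0.3954 0.2057 0.0152] 0.003 [0.3968 0.2054 0.014 ] [0.3941 0.2068 0.014 ]
[0.43959499 0.27471656 0.01255473]
```

View pics/c4.png

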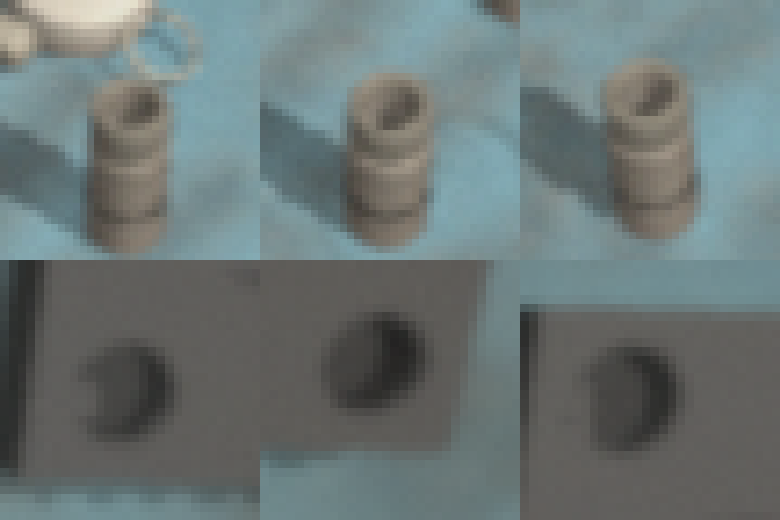

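The sleeves agree between top and side views: A (.567,-.052), B (.4925,0), C (.4105,-.042), tops near .056. Base tray centre is about (.4405,.2715), yaw -5.4°. The body is wide and the fixture is close to A and B, so I'll grasp those with yaw 225°.

>>> move_arm --motion '[0, 0, -0.155, 0, 0, 0, 1, 0, 0, -0.155, 0, 0, 0, 1, 0, 0, -0.155, 0, 0, 0, 1, 0, 0, -0.155, 0, 0, 0, 1, 0, 0, -0.155, 0, 0, 0, 1, 0, 0, -0.155, 0, 0, 0, 0.6, 0, 0, -0.155, 0, 0, 0, 0.6, 0, 0, 0, 0, 0, 0, 0.6]'

```text
time: 4.7
tool_pos: [0.4534, -0.0028, 0.3102]
ee_rot: [3.141, -0.0, -2.365]
wrist_force: [0.4, 0.7, 1.3]
width: 0.0771
finger_force: 0.0
```

```bash
python3 - <<'E'
from h import *
go(.567,-.0517,.12,3.927)
W,KW=ld('w2.png')
P=[onz(KW,u,v,.014) for u,v in((426.9,171.6),(537.6,174.1),(435.5,112.3))];print(np.round(P,4),(P[1]+P[2])/2)
print(robot.get_obs()['joint_positions'])
E
```

```text
total mm [ -46.7 -114.5  190.2] rows 8 units [-0.058 -0.143  0.238] | turn deg -0.5 rows 1 unit -0.011 tilt 3.141 -0.0
[[0.4683 0.1964 0.014 ]
 [0.4815 0.3392 0.014 ]
 [0.3946 0.2038 0.014 ]] [0.43807868 0.27153487 0.014     ]
[-1.31252123e-01 -1.24829006e-01  1.37353123e+00 -4.72574994e-05
  1.89344676e+00 -2.47867283e+00]
```

>>> move_arm --motion '[0, 0, 0, -0.06, -0.14, 0.14, 0.6, 0, 0, 0, -0.06, -0.14, 0.24, 0.6, 0, 0, 0, -0.06, -0.14, 0.24, 0.6, 0, 0, 0, -0.06, -0.14, 0.24, 0.6, 0, 0, 0, -0.06, -0.14, 0.24, 0.6, 0, 0, 0, -0.06, -0.14, 0.24, 0.6, 0, 0, 0, -0.06, -0.14, 0.24, 0.6, 0, 0, 0, -0.05, -0.16, 0.24, 0.6, 0, 0, 0, 0, 0, 0, 0.6]'

```text
time: 5.45
tool_pos: [0.5651, -0.0517, 0.1215]
ee_rot: [3.133, -0.007, -2.37]
wrist_force: [-1.3, 0.4, -1.6]
width: 0.0566
finger_force: 0.0
```

```bash
python3 - <<'E'
from h import *
go(.567,-.0517,.021,3.927)
im,K=snap('wrist','w3.png')
o=robot.get_obs();print(proj(K,o['tool_pos']))
E
```

```text
total mm [ -1.4  -1.3 100.5] rows 4 units [-0.003 -0.003  0.251] | turn deg -0.8 rows 1 unit -0.018 tilt 3.133 -0.007
[271.61234808 267.90801191]
```

View pics/w3.png

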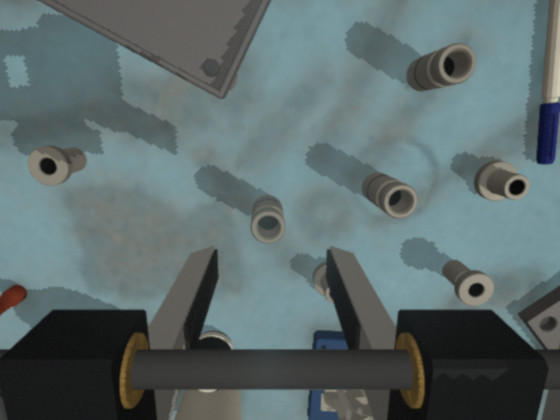

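The wrist view shows A's top ring at (267,225), B's at (397,200) and C's at (453,64), with A in line between the fingers.

```bash
python3 - <<'E'
from h import *
W,K=ld('w3.png');W2,K2=ld('w2.png');T,KT=ld('top1.png')
for n,a,b,t in [('A',(267,225),(239.2,266),(309.5,198.7)),('B',(397.5,200.5),(276.5,205.6),(289.1,228.3)),('C',(453,64.5),(235.1,139.5),(306,261.3))]:
    print(n,onz(K,*a,.056).round(4),'w2-w3',tri(K,a,K2,b)[0].round(4),'top-w3',tri(K,a,KT,t)[0].round(4))
E
```

```text
A [ 0.5658 -0.0542  0.056 ] w2-w3 [ 0.5671 -0.053   0.0501] top-w3 [ 0.569  -0.0516  0.0433]
B [ 0.4914 -0.0024  0.056 ] w2-w3 [4.908e-01 1.000e-04 4.980e-02] top-w3 [ 0.4927 -0.0006  0.0526]
C [ 0.4105 -0.0437  0.056 ] w2-w3 [ 0.4079 -0.0426  0.0503] top-w3 [ 0.4115 -0.0431  0.0568]
```

>>> move_arm --motion '[0, 0, -0.01, 0, 0, 0.2, 0.6, 0, 0, 0, -0.01, 0, 0.2, 0.6, 0, 0, 0, 0, 0, 0.2, 0.6, 0, 0, 0, 0, 0, 0.2, 0.6, 0, 0, 0, 0, 0, 0.2, 0.6, 0, 0, 0, 0, 0, 0, 0.6, 0, 0, 0, 0, 0, 0, 0, 0, 0, 0, 0, 0, 0, 0, 0, 0, 0, 0, 0, 0, 0, 0, 0, 0, 0, 0, 0, 0, 0]'

```text
invalid input
```

>>> move_arm --motion '[0, 0, -0.01, 0, 0, 0.2, 0.6, 0, 0, 0, -0.01, 0, 0.2, 0.6, 0, 0, 0, 0, 0, 0.2, 0.6, 0, 0, 0, 0, 0, 0.2, 0.6, 0, 0, 0, 0, 0, 0.2, 0.6, 0, 0, 0, 0, 0, 0, 0.6, 0, 0, 0, 0, 0, 0, 0, 0, 0, 0, 0, 0, 0, 0, 0, 0, 0, 0, 0, 0, 0, 0, 0, 0, 0, 0, 0, 0]'

```text
time: 6.33
tool_pos: [0.569, -0.0507, 0.0307]
ee_rot: [-3.138, 0.002, -2.357]
wrist_force: [0.3, 0.1, -0.5]
width: 0.0332
finger_force: 0.0
```

>>> move_arm --motion '[0, 0, 0, 0.03, 0, 0, 0.5, 0, 0, 0, 0, 0, 0.05, 0.5, 0, 0, 0, 0, 0, 0.05, 0.5, 0, 0, 0, 0, 0, 0, 0, 0, 0, 0, 0, 0, 0, 0, 0, 0, 0, 0, 0, 0, 0, 0, 0, 0, 0, 0, 0, 0, 0, 0, 0, 0, 0, 0, 0, 0, 0, 0, 0, 0, 0, 0]'

```text
time: 7.08
tool_pos: [0.5657, -0.0527, 0.0186]
ee_rot: [-3.141, 0.0, -2.357]
wrist_force: [0.2, -0.3, -1.0]
width: 0.0241
finger_force: 30.0
```

>>> move_arm --motion '[0, 0, 0, 0, 0, -0.1, 0, 0, 0, 0, 0, 0, -0.25, 0, 0, 0, 0, 0, 0, -0.25, 0, 0, 0, 0, 0, 0, -0.25, 0, 0, 0, 0, 0, 0, -0.25, 0, 0, 0, 0, 0, 0, -0.25, 0, 0, 0, 0, 0, 0, -0.25, 0, 0, 0, 0, 0, 0, -0.25, 0, 0, 0, 0, 0, 0, -0.25, 0, 0, 0, 0, 0, 0, -0.1, 0, 0, 0, 0, 0, 0, 0, 0]'

```text
time: 8.0
tool_pos: [0.5669, -0.0528, 0.2426]
ee_rot: [-3.136, 0.004, -2.357]
wrist_force: [0.7, -0.4, -0.9]
width: 0.0241
finger_force: 30.0
```

```bash
python3 - <<'E'
from h import *
go(.4454,.3233,.23,2.705)
E
```

```text
total mm [-179.8  351.9   12.6] rows 14 units [-0.128  0.251  0.009] | turn deg 70.0 rows 11 unit 0.141 tilt -3.136 0.004
```

>>> move_arm --motion '[0, 0, 0, -0.13, 0.25, 0, 0, 0, 0, 0, -0.13, 0.25, 0, 0, 0, 0, 0, -0.13, 0.25, 0, 0, 0, 0, 0, -0.13, 0.25, 0, 0, 0, 0, 0, -0.13, 0.25, 0, 0, 0, 0, 0, -0.13, 0.25, 0, 0, 0, 0, 0, -0.13, 0.25, 0, 0, 0, 0, 0, -0.13, 0.25, 0, 0, 0, 0, 0, -0.13, 0.25, 0, 0, 0, 0, 0, -0.13, 0.25, 0, 0, 0, 0, 0, -0.13, 0.25, 0, 0, 0, 0, 0, -0.13, 0.25, 0, 0]'

```text
time: 9.0
tool_pos: [0.4625, 0.2708, 0.2361]
ee_rot: [3.14, -0.004, -2.357]
wrist_force: [0.4, -0.3, -0.7]
width: 0.0241
finger_force: 30.0
```

>>> move_arm --motion '[0, 0, 0.14, 0, 0, 0, 0, 0, 0, 0.14, 0, 0, 0, 0, 0, 0, 0.14, 0, 0, 0, 0, 0, 0, 0.14, 0, 0, 0, 0, 0, 0, 0.14, 0, 0, 0, 0, 0, 0, 0.14, 0, 0, 0, 0, 0, 0, 0.14, 0, 0, 0, 0, 0, 0, 0.14, 0, 0, 0, 0, 0, 0, 0.14, 0, 0, 0, 0, 0, 0, 0.14, 0, 0, 0, 0, 0, 0, 0.14, 0, 0, 0, 0, 0, 0, 0, 0, 0, 0, 0]'

```text
time: 10.0
tool_pos: [0.4631, 0.2696, 0.2361]
ee_rot: [-3.139, -0.003, 2.715]
wrist_force: [-0.5, -0.0, -0.3]
width: 0.0236
finger_force: 30.0
```

```bash
python3 - <<'E'
from h import *
go(.4454,.3233,.05,2.705)
im,K=snap('wrist','w4.png')
E
```

```text
total mm [ 38.3  41.6 186.1] rows 7 units [0.055 0.059 0.266] | turn deg 0.6 rows 1 unit 0.013 tilt -3.139 -0.003
```

View pics/w4.png

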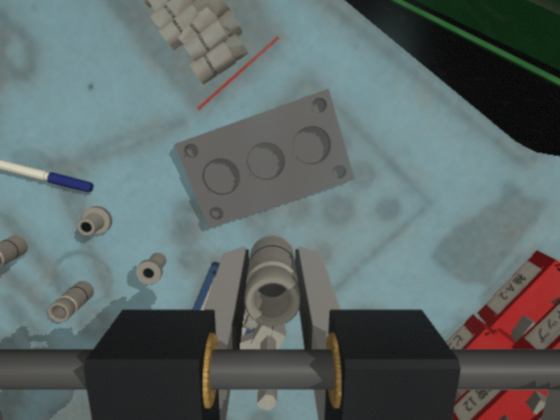

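The view shows the held sleeve's ring at (272,300), the wells at (221,177), (265,161) and (311,145), and the sockets at (190,151), (319,104), (216,213) and (340,172).

```bash
python3 - <<'E'
from h import *
W,K=ld('w4.png');
print('held',onz(K,272,300,.2735))
ws=np.array([onz(K,*p,.014) for p in((221,177),(265.5,161),(311.5,145))]);ss=np.array([onz(K,*p,.014) for p in((190,151),(319,104),(216,213),(340,172))])
print(ws.round(4),ss.round(4),ss.mean(0),np.linalg.norm(ws[2]-ws[0]))
z=lambda u,v,r,s:cv2.resize(W[v-r:v+r,u-r:u+r],(s,s),interpolation=2)
cv2.imwrite('pics/c5.png',np.hstack([cv2.resize(W[85:235,165:360],(585,450),interpolation=2),cv2.resize(W[225:335,235:310],(205,300),interpolation=2)[[*range(300)]+[0]*150]])[:,:,::-1])
E
```

```text
held [0.46287277 0.26897128 0.2735    ]
[[0.4344 0.2199 0.014 ]
 [0.4386 0.2716 0.014 ]
 [0.4434 0.3235 0.014 ]] [[0.3953 0.2022 0.014 ]
 [0.4077 0.3469 0.014 ]
 [0.4687 0.1964 0.014 ]
 [0.483  0.3405 0.014 ]] [0.4386937  0.27149637 0.014     ] 0.10400618837798861
```

View pics/c5.png

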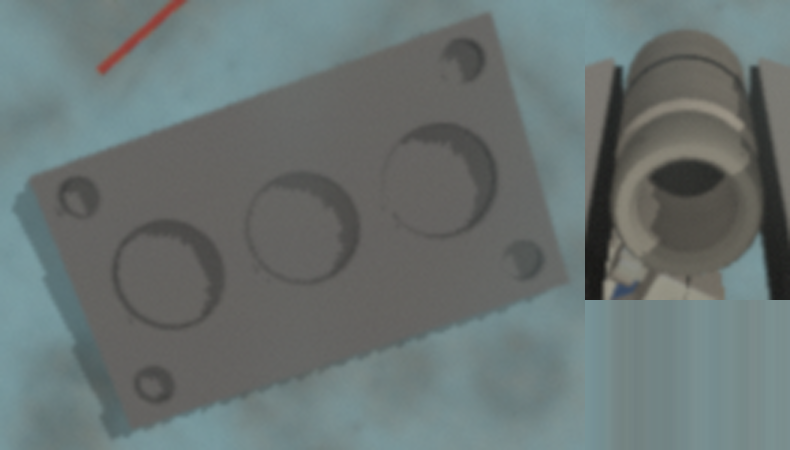

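The held sleeve's measured spot agrees with the TCP to 1 mm. The wells come out at (.444,.323), (.439,.2715) and (.435,.220).

>>> move_arm --motion '[0, 0, 0, 0.1, 0.1, 0, 0, 0, 0, 0, 0.1, 0.1, 0, 0, 0, 0, 0, 0.1, 0.1, 0, 0, 0, 0, 0, 0.1, 0.1, 0, 0, 0, 0, 0, 0, 0, 0.15, 0, 0, 0, 0, 0, 0, 0.2, 0, 0, 0, 0, 0, 0, 0.2, 0, 0, 0, 0, 0, 0, 0.2, 0, 0, 0, 0, 0, 0, 0.2, 0, 0, 0, 0, 0, 0, 0.2, 0, 0, 0, 0, 0, 0, 0.2, 0, 0, 0, 0, 0, 0, 0.2, 0]'

```text
time: 11.05
tool_pos: [0.4432, 0.3224, 0.0813]
ee_rot: [-3.14, -0.001, 2.72]
wrist_force: [-0.4, 0.3, -1.7]
width: 0.0243
finger_force: 30.0
```

```bash
python3 - <<'E'
from h import *
go(.444,.3232,.0245,2.705)
E
```

```text
total mm [-0.4  1.  56.8] rows 2 units [-0.002  0.005  0.284] | turn deg 0.9 rows 1 unit 0.019 tilt -3.14 -0.001
```

>>> move_arm --motion '[0, 0, 0, 0, 0.01, 0.15, 0, 0, 0, 0, 0, 0, 0.15, 0, 0, 0, 0, 0, 0, 0.1, 0, 0, 0, 0, 0, 0, 0.1, 0, 0, 0, 0, 0, 0, 0.06, 0, 0, 0, 0, 0, 0, 0, 0, 0, 0, 0, 0, 0, 0, 0.4, 0, 0, 0, 0, 0, 0, 0.4, 0, 0, 0, 0, 0, 0, 0.4, 0, 0, 0, 0, 0, 0, 0.4]'

```text
time: 11.88
tool_pos: [0.4452, 0.3242, 0.0287]
ee_rot: [3.14, 0.001, 2.717]
wrist_force: [0.2, 0.1, -0.2]
width: 0.0377
finger_force: 0.0
```

>>> move_arm --motion '[0, 0, 0, 0, 0, -0.1, 0.4, 0, 0, 0, 0, 0, -0.2, 0.4, 0, 0, 0, 0, 0, -0.25, 0.4, 0, 0, 0, 0, 0, -0.25, 0.5, 0, 0, 0, 0, 0, -0.25, 0.6, 0, 0, 0, 0, 0, -0.25, 0.6, 0, 0, 0, 0, 0, -0.25, 0.6, 0, 0, 0, 0, 0, -0.25, 0.6, 0, 0, 0, 0, 0, -0.1, 0.6]'

```text
time: 12.63
tool_pos: [0.4458, 0.3246, 0.2232]
ee_rot: [3.135, 0.005, 2.717]
wrist_force: [1.1, 0.6, 1.1]
width: 0.0562
finger_force: 0.0
```

```bash
python3 - <<'E'
from h import *
im,K=snap('wrist','w5.png')
print(proj(K,(.444,.3232,.061)),proj(K,(.444,.3232,.014)))
go(.4915,-.001,.15,3.927)
u,v=proj(K,(.444,.3232,.04)).astype(int);c=im[max(v-60,0):v+60,u-80:u+80];cv2.imwrite('pics/c6.png',cv2.resize(c,(c.shape[1]*4,c.shape[0]*4))[:,:,::-1])
E
```

```text
[269.39288624 191.99528998] [269.37055271 181.98497453]
total mm [-175.6 -278.2   73.6] rows 12 units [-0.146 -0.232  0.061] | turn deg -69.3 rows 11 unit -0.14 tilt 3.134 0.006
```

View pics/c6.png

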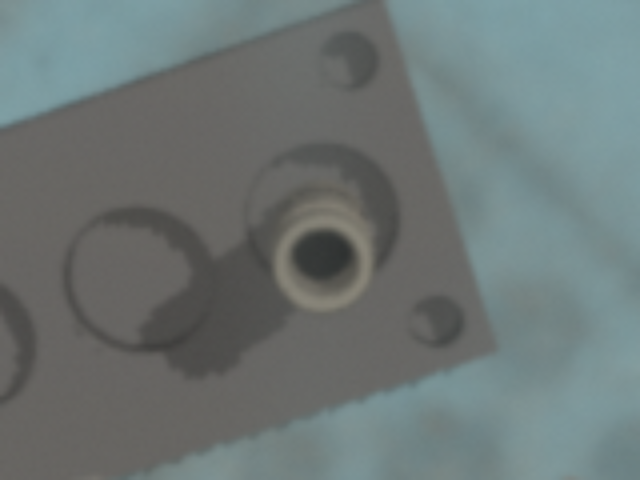

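Sleeve 1 stands upright in the well, with its ring at the expected (270,191). On to B.

>>> move_arm --motion '[0, 0, 0, -0.146, -0.23, 0, 0.6, 0, 0, 0, -0.146, -0.23, 0, 0.6, 0, 0, 0, -0.146, -0.23, 0, 0.6, 0, 0, 0, -0.146, -0.23, 0, 0.6, 0, 0, 0, -0.146, -0.23, 0, 0.6, 0, 0, 0, -0.146, -0.23, 0, 0.6, 0, 0, 0, -0.146, -0.23, 0, 0.6, 0, 0, 0, -0.146, -0.23, 0, 0.6, 0, 0, 0, -0.146, -0.23, 0, 0.6, 0, 0, 0, -0.146, -0.23, 0, 0.6, 0, 0, 0, -0.146, -0.23, 0, 0.6, 0, 0, 0, -0.146, -0.23, 0, 0.6]'

```text
time: 13.68
tool_pos: [0.4897, -0.0012, 0.2162]
ee_rot: [-3.141, -0.002, 2.717]
wrist_force: [-0.1, 0.8, -0.3]
width: 0.0563
finger_force: 0.0
```

>>> move_arm --motion '[0, 0, -0.14, 0, 0, 0, 0.6, 0, 0, -0.14, 0, 0, 0, 0.6, 0, 0, -0.14, 0, 0, 0, 0.6, 0, 0, -0.14, 0, 0, 0, 0.6, 0, 0, -0.14, 0, 0, 0, 0.6, 0, 0, -0.14, 0, 0, 0, 0.6, 0, 0, -0.14, 0, 0, 0, 0.6, 0, 0, -0.14, 0, 0, 0, 0.6, 0, 0, -0.14, 0, 0, 0, 0.6, 0, 0, -0.14, 0, 0, 0, 0.6, 0, 0, -0.14, 0, 0, 0, 0.6, 0, 0, 0, 0, 0, 0, 0.6]'

```text
time: 14.68
tool_pos: [0.4897, 0.0002, 0.2162]
ee_rot: [3.14, -0.001, -2.355]
wrist_force: [-0.7, 0.8, 0.8]
width: 0.0562
finger_force: 0.0
```

```bash
python3 - <<'E'
from h import *
go(.4918,-.001,.019,3.927)
E
```

```text
total mm [ -0.7  -2.3 197.2] rows 7 units [-0.001 -0.003  0.282] | turn deg 0.1 rows 1 unit 0.001 tilt 3.14 -0.001
```

>>> move_arm --motion '[0, 0, 0, 0, -0.02, 0.12, 0.6, 0, 0, 0, 0, 0, 0.2, 0.6, 0, 0, 0, 0, 0, 0.2, 0.6, 0, 0, 0, 0, 0, 0.2, 0.6, 0, 0, 0, 0, 0, 0.2, 0.6, 0, 0, 0, 0, 0, 0.2, 0.6, 0, 0, 0, 0, 0, 0.2, 0.6, 0, 0, 0, 0, 0, 0.2, 0.6, 0, 0, 0, 0, 0, 0.2, 0.6, 0, 0, 0, 0, 0, 0.2, 0.6, 0, 0, 0, 0, 0, 0.05, 0.6, 0, 0, 0, 0, 0, 0, 0.6]'

```text
time: 15.68
tool_pos: [0.4892, -0.0011, 0.0175]
ee_rot: [3.137, -0.004, -2.359]
wrist_force: [0.1, -0.7, 0.5]
width: 0.056
finger_force: 0.0
```

>>> move_arm --motion '[0, 0, 0, 0, 0, 0, 0.6, 0, 0, 0, 0, 0, 0, 0, 0, 0, 0, 0, 0, 0, 0, 0, 0, 0, 0, 0, 0, 0, 0, 0, 0, 0, 0, 0, 0, 0, 0, 0, 0, 0, 0, 0, 0, 0, 0, 0, 0, 0, 0, 0, 0, 0, 0, 0, 0, 0]'

```text
time: 16.35
tool_pos: [0.492, -0.0013, 0.021]
ee_rot: [-3.141, 0.001, -2.357]
wrist_force: [-0.2, 1.1, 3.6]
width: 0.024
finger_force: 30.0
```

Lift, carry to the middle well.

>>> move_arm --motion '[0, 0, 0, 0, 0, -0.1, 0, 0, 0, 0, 0, 0, -0.25, 0, 0, 0, 0, 0, 0, -0.25, 0, 0, 0, 0, 0, 0, -0.25, 0, 0, 0, 0, 0, 0, -0.25, 0, 0, 0, 0, 0, 0, -0.25, 0, 0, 0, 0, 0, 0, -0.25, 0, 0, 0, 0, 0, 0, -0.25, 0, 0, 0, 0, 0, 0, -0.25, 0, 0, 0, 0, 0, 0, -0.1, 0, 0, 0, 0, 0, 0, 0, 0]'

```text
time: 17.27
tool_pos: [0.493, -0.0015, 0.2439]
ee_rot: [-3.136, 0.004, -2.357]
wrist_force: [1.0, 0.5, -0.3]
width: 0.0237
finger_force: 30.0
```

>>> move_arm --motion '[0, 0, 0.14, 0, 0, 0, 0, 0, 0, 0.14, 0, 0, 0, 0, 0, 0, 0.14, 0, 0, 0, 0, 0, 0, 0.14, 0, 0, 0, 0, 0, 0, 0.14, 0, 0, 0, 0, 0, 0, 0.14, 0, 0, 0, 0, 0, 0, 0.14, 0, 0, 0, 0, 0, 0, 0.14, 0, 0, 0, 0, 0, 0, 0.14, 0, 0, 0, 0, 0, 0, 0.14, 0, 0, 0, 0, 0, 0, 0.14, 0, 0, 0, 0, 0, 0, 0, 0, 0, 0, 0]'

```text
time: 18.27
tool_pos: [0.4907, -0.0012, 0.2381]
ee_rot: [-3.14, -0.004, 2.715]
wrist_force: [-0.3, -0.6, -1.5]
width: 0.024
finger_force: 30.0
```

```bash
python3 - <<'E'
from h import *
go(.4392,.2715,.23,2.705)
E
```

```text
total mm [159.8 226.9   8.1] rows 10 units [0.16  0.227 0.008] | turn deg 0.6 rows 1 unit 0.013 tilt -3.14 -0.004
```

>>> move_arm --motion '[0, 0, 0, 0.16, 0.227, 0, 0, 0, 0, 0, 0.16, 0.227, 0, 0, 0, 0, 0, 0.16, 0.227, 0, 0, 0, 0, 0, 0.16, 0.227, 0, 0, 0, 0, 0, 0.16, 0.227, 0, 0, 0, 0, 0, 0.16, 0.227, 0, 0, 0, 0, 0, 0.16, 0.227, 0, 0, 0, 0, 0, 0.16, 0.227, 0, 0, 0, 0, 0, 0.16, 0.227, 0, 0, 0, 0, 0, 0.16, 0.227, 0, 0, 0, 0, 0, 0, 0, 0, 0, 0, 0, 0, 0, 0, 0, 0]'

```text
time: 19.27
tool_pos: [0.4385, 0.2721, 0.2387]
ee_rot: [-3.139, -0.002, 2.722]
wrist_force: [0.2, -0.6, -1.4]
width: 0.0238
finger_force: 30.0
```

>>> move_arm --motion '[0, 0, 0, 0, 0, 0.15, 0, 0, 0, 0, 0, 0, 0.2, 0, 0, 0, 0, 0, 0, 0.2, 0, 0, 0, 0, 0, 0, 0.2, 0, 0, 0, 0, 0, 0, 0.2, 0, 0, 0, 0, 0, 0, 0.2, 0, 0, 0, 0, 0, 0, 0.2, 0, 0, 0, 0, 0, 0, 0.2, 0, 0, 0, 0, 0, 0, 0, 0, 0, 0, 0, 0, 0, 0, 0]'

```text
time: 20.1
tool_pos: [0.4386, 0.2698, 0.0839]
ee_rot: [-3.138, -0.002, 2.716]
wrist_force: [0.5, 1.2, -1.2]
width: 0.0239
finger_force: 30.0
```

```bash
python3 - <<'E'
from h import *
go(.4392,.2715,.027,2.705)
E
```

```text
total mm [ 0.2  1.8 56.9] rows 2 units [0.001 0.009 0.285] | turn deg 0.6 rows 1 unit 0.014 tilt -3.138 -0.002
```

>>> move_arm --motion '[0, 0, 0, 0, 0.01, 0.15, 0, 0, 0, 0, 0, 0, 0.15, 0, 0, 0, 0, 0, 0, 0.1, 0, 0, 0, 0, 0, 0, 0.1, 0, 0, 0, 0, 0, 0, 0.07, 0, 0, 0, 0, 0, 0, 0, 0, 0, 0, 0, 0, 0, 0, 0, 0, 0, 0, 0, 0, 0, 0.4, 0, 0, 0, 0, 0, 0, 0.4, 0, 0, 0, 0, 0, 0, 0.4, 0, 0, 0, 0, 0, 0, 0.4]'

```text
time: 21.02
tool_pos: [0.4404, 0.2726, 0.0292]
ee_rot: [3.14, 0.001, 2.717]
wrist_force: [0.5, 0.5, -0.6]
width: 0.0375
finger_force: 0.0
```

>>> move_arm --motion '[0, 0, 0, 0, 0, -0.1, 0.4, 0, 0, 0, 0, 0, -0.2, 0.4, 0, 0, 0, 0, 0, -0.25, 0.4, 0, 0, 0, 0, 0, -0.25, 0.5, 0, 0, 0, 0, 0, -0.25, 0.6, 0, 0, 0, 0, 0, -0.25, 0.6, 0, 0, 0, 0, 0, -0.25, 0.6, 0, 0, 0, 0, 0, -0.25, 0.6, 0, 0, 0, 0, 0, -0.1, 0.6]'

```text
time: 21.77
tool_pos: [0.4413, 0.2731, 0.2238]
ee_rot: [3.136, 0.005, 2.717]
wrist_force: [0.7, 0.2, 0.5]
width: 0.0566
finger_force: 0.0
```

```bash
python3 - <<'E'
from h import *
im,K=snap('wrist','w6.png')
for n,p in (('1',(.444,.3232,.061)),('2',(.4392,.2715,.061))):
    q=proj(K,p);d=dark(im,*q,r=9);print(n,q.round(1),d.round(1),onz(K,*d,.061).round(4))
go(.4095,-.043,.22,np.radians(200))
E
```

```text
1 [321.9 173.8] [319.3 172.7] [0.442  0.3214 0.061 ]
2 [269.2 191.6] [271.4 189. ] [0.4378 0.2744 0.061 ]
total mm [-101.  -301.4    4.3] rows 11 units [-0.092 -0.274  0.004] | turn deg -44.3 rows 7 unit -0.141 tilt 3.134 0.006
```

>>> move_arm --motion '[0, 0, 0, -0.092, -0.275, 0, 0.6, 0, 0, 0, -0.092, -0.275, 0, 0.6, 0, 0, 0, -0.092, -0.275, 0, 0.6, 0, 0, 0, -0.092, -0.275, 0, 0.6, 0, 0, 0, -0.092, -0.275, 0, 0.6, 0, 0, 0, -0.092, -0.275, 0, 0.6, 0, 0, 0, -0.092, -0.275, 0, 0.6, 0, 0, 0, -0.092, -0.275, 0, 0.6, 0, 0, 0, -0.092, -0.275, 0, 0.6, 0, 0, 0, -0.092, -0.275, 0, 0.6, 0, 0, 0, -0.092, -0.275, 0, 0.6, 0, 0, 0, 0, 0, 0, 0.6]'

```text
time: 22.82
tool_pos: [0.4063, -0.0488, 0.2171]
ee_rot: [-3.139, -0.001, 2.711]
wrist_force: [0.7, -0.2, -0.9]
width: 0.0563
finger_force: 0.0
```

```bash
python3 - <<'E'
from h import *
go(.4098,-.043,.019,np.radians(155))
E
```

```text
total mm [ -0.8   6.7 198.1] rows 7 units [-0.001  0.01   0.283] | turn deg 0.3 rows 1 unit 0.007 tilt -3.139 -0.001
```

>>> move_arm --motion '[0, 0, 0, 0, 0.06, 0.12, 0.6, 0, 0, 0, 0, 0, 0.2, 0.6, 0, 0, 0, 0, 0, 0.2, 0.6, 0, 0, 0, 0, 0, 0.2, 0.6, 0, 0, 0, 0, 0, 0.2, 0.6, 0, 0, 0, 0, 0, 0.2, 0.6, 0, 0, 0, 0, 0, 0.2, 0.6, 0, 0, 0, 0, 0, 0.2, 0.6, 0, 0, 0, 0, 0, 0.2, 0.6, 0, 0, 0, 0, 0, 0.2, 0.6, 0, 0, 0, 0, 0, 0.05, 0.6, 0, 0, 0, 0, 0, 0, 0.6]'

```text
time: 23.82
tool_pos: [0.4075, -0.0376, 0.0187]
ee_rot: [-3.141, -0.006, 2.719]
wrist_force: [0.5, 0.6, -0.0]
width: 0.0561
finger_force: 0.0
```

>>> move_arm --motion '[0, 0, 0, 0, 0, 0, 0.6, 0, 0, 0, 0, 0, 0, 0, 0, 0, 0, 0, 0, 0, 0, 0, 0, 0, 0, 0, 0, 0, 0, 0, 0, 0, 0, 0, 0, 0, 0, 0, 0, 0, 0, 0, 0, 0, 0, 0, 0, 0, 0, 0, 0, 0, 0, 0, 0, 0]'

```text
time: 24.48
tool_pos: [0.4103, -0.0397, 0.0219]
ee_rot: [3.142, 0.001, 2.716]
wrist_force: [0.1, -0.4, 2.8]
width: 0.0239
finger_force: 30.0
```

>>> move_arm --motion '[0, 0, 0, 0, 0, -0.1, 0, 0, 0, 0, 0, 0, -0.25, 0, 0, 0, 0, 0, 0, -0.25, 0, 0, 0, 0, 0, 0, -0.25, 0, 0, 0, 0, 0, 0, -0.25, 0, 0, 0, 0, 0, 0, -0.25, 0, 0, 0, 0, 0, 0, -0.25, 0, 0, 0, 0, 0, 0, -0.25, 0, 0, 0, 0, 0, 0, -0.25, 0, 0, 0, 0, 0, 0, -0.1, 0, 0, 0, 0, 0, 0, 0, 0]'

```text
time: 25.4
tool_pos: [0.4111, -0.0398, 0.2445]
ee_rot: [3.141, 0.006, 2.717]
wrist_force: [0.4, -0.7, -0.1]
width: 0.0243
finger_force: 30.0
```

```bash
python3 - <<'E'
from h import *
go(.435,.2198,.23,2.705)
E
```

```text
total mm [ 85.2 246.4  14.5] rows 9 units [0.095 0.274 0.016] | turn deg 0.7 rows 1 unit 0.015 tilt 3.141 0.006
```

>>> move_arm --motion '[0, 0, 0, 0.085, 0.246, 0, 0, 0, 0, 0, 0.085, 0.246, 0, 0, 0, 0, 0, 0.085, 0.246, 0, 0, 0, 0, 0, 0.085, 0.246, 0, 0, 0, 0, 0, 0.085, 0.246, 0, 0, 0, 0, 0, 0.085, 0.246, 0, 0, 0, 0, 0, 0.085, 0.246, 0, 0, 0, 0, 0, 0.085, 0.246, 0, 0, 0, 0, 0, 0.085, 0.246, 0, 0, 0, 0, 0, 0.085, 0.246, 0, 0, 0, 0, 0, 0, 0, 0, 0, 0, 0, 0, 0, 0, 0, 0]'

```text
time: 26.4
tool_pos: [0.4328, 0.2202, 0.239]
ee_rot: [-3.138, -0.003, 2.719]
wrist_force: [-0.3, -0.3, -1.2]
width: 0.024
finger_force: 30.0
```

```bash
python3 - <<'E'
from h import *
go(.435,.2198,.0275,2.705)
E
```

```text
total mm [ -2.2   0.6 211.5] rows 8 units [-0.003  0.001  0.264] | turn deg 0.8 rows 1 unit 0.018 tilt -3.138 -0.003
```

>>> move_arm --motion '[0, 0, 0, -0.02, 0, 0.15, 0, 0, 0, 0, 0, 0, 0.2, 0, 0, 0, 0, 0, 0, 0.2, 0, 0, 0, 0, 0, 0, 0.2, 0, 0, 0, 0, 0, 0, 0.2, 0, 0, 0, 0, 0, 0, 0.2, 0, 0, 0, 0, 0, 0, 0.2, 0, 0, 0, 0, 0, 0, 0.2, 0, 0, 0, 0, 0, 0, 0, 0, 0, 0, 0, 0, 0, 0, 0]'

```text
time: 27.23
tool_pos: [0.4343, 0.2173, 0.0848]
ee_rot: [-3.138, -0.003, 2.715]
wrist_force: [-0.6, 0.3, -0.7]
width: 0.0242
finger_force: 30.0
```

>>> move_arm --motion '[0, 0, 0, 0, 0.01, 0.15, 0, 0, 0, 0, 0, 0, 0.15, 0, 0, 0, 0, 0, 0, 0.1, 0, 0, 0, 0, 0, 0, 0.1, 0, 0, 0, 0, 0, 0, 0.07, 0, 0, 0, 0, 0, 0, 0, 0, 0, 0, 0, 0, 0, 0, 0, 0, 0, 0, 0, 0, 0, 0.4, 0, 0, 0, 0, 0, 0, 0.4, 0, 0, 0, 0, 0, 0, 0.4, 0, 0, 0, 0, 0, 0, 0.4]'

```text
time: 28.15
tool_pos: [0.4367, 0.22, 0.0302]
ee_rot: [3.141, 0.001, 2.717]
wrist_force: [-0.0, -0.4, -0.2]
width: 0.0374
finger_force: 0.0
```

>>> move_arm --motion '[0, 0, 0, 0, 0, -0.1, 0.4, 0, 0, 0, 0, 0, -0.2, 0.4, 0, 0, 0, 0, 0, -0.25, 0.4, 0, 0, 0, 0, 0, -0.25, 0.5, 0, 0, 0, 0, 0, -0.25, 0.6, 0, 0, 0, 0, 0, -0.25, 0.6, 0, 0, 0, 0, 0, -0.25, 0.6, 0, 0, 0, 0, 0, -0.25, 0.6, 0, 0, 0, 0, 0, -0.1, 0.6, 0, 0, 0, 0, 0, 0, 0.6]'

```text
time: 28.98
tool_pos: [0.4376, 0.2204, 0.2234]
ee_rot: [3.136, 0.005, 2.717]
wrist_force: [0.7, -0.3, -0.1]
width: 0.0567
finger_force: 0.0
```

```bash
python3 - <<'E'
from h import *
im,K=snap('wrist','w7.png')
for n,p in (('1',(.444,.3232,.061)),('2',(.4392,.2715,.061)),('3',(.435,.2198,.061))):
    q=proj(K,p);d=dark(im,*q,r=9);print(n,q.round(1),d.round(1),onz(K,*d,.061).round(4))
c=im[70:270,180:460];cv2.imwrite('pics/c7.png',cv2.resize(c,(784,560))[:,:,::-1])
go(.5,-.22,.25,np.radians(105))
E
```

```text
1 [376.9 154. ] [373.6 153.7] [0.4425 0.3205 0.061 ]
2 [322.7 172.3] [321.9 170.6] [0.4375 0.2714 0.061 ]
3 [270.1 190.7] [269.7 188.6] [0.4329 0.2202 0.061 ]
total mm [-239.  -374.8  -29.1] rows 15 units [-0.159 -0.25  -0.019] | turn deg 50.7 rows 8 unit 0.141 tilt 3.139 0.002
```

View pics/c7.png

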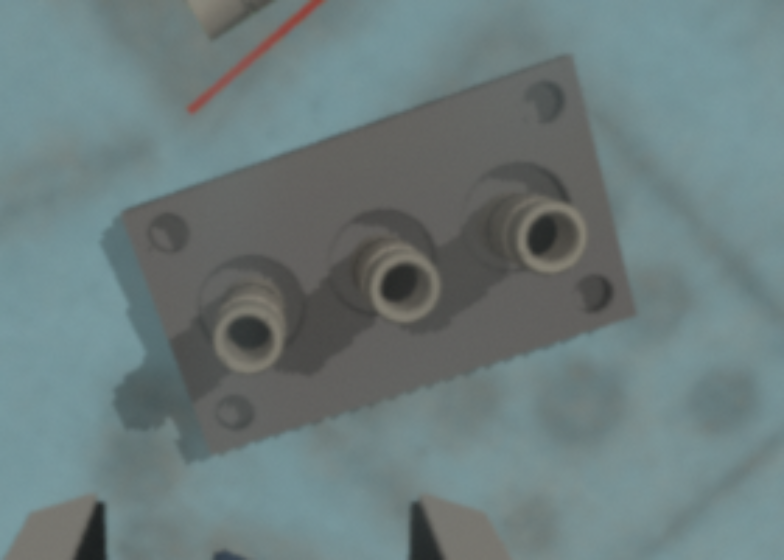

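All three sleeves stand upright in their wells. In the crop the sockets are at (168,232), (546,102), (234,413) and (595,293). Next I move above the upper tray.

>>> move_arm --motion '[0, 0, 0, -0.16, -0.25, -0.04, 0.8, 0, 0, 0, -0.16, -0.25, -0.04, 0.8, 0, 0, 0, -0.16, -0.25, -0.04, 0.8, 0, 0, 0, -0.16, -0.25, -0.04, 0.8, 0, 0, 0, -0.16, -0.25, -0.04, 0.8, 0, 0, 0, -0.16, -0.25, -0.04, 0.8, 0, 0, 0, -0.16, -0.25, -0.04, 0.8, 0, 0, 0, -0.16, -0.25, -0.04, 0.8, 0, 0, 0, -0.16, -0.25, -0.04, 0.8, 0, 0, 0, -0.16, -0.25, -0.04, 0.8, 0, 0, 0, -0.16, -0.25, -0.04, 0.8, 0, 0, 0, -0.16, -0.25, -0.04, 0.8]'

```text
time: 30.03
tool_pos: [0.4865, -0.1339, 0.265]
ee_rot: [-3.141, -0.004, 2.717]
wrist_force: [0.9, 0.0, 0.2]
width: 0.0752
finger_force: 0.0
```

>>> move_arm --motion '[0, 0, 0, -0.16, -0.25, -0.04, 0.8, 0, 0, 0, -0.16, -0.25, -0.04, 0.8, 0, 0, 0, -0.16, -0.25, -0.04, 0.8, 0, 0, 0.14, 0, 0, 0, 0.8, 0, 0, 0.14, 0, 0, 0, 0.8, 0, 0, 0.14, 0, 0, 0, 0.8, 0, 0, 0.14, 0, 0, 0, 0.8, 0, 0, 0.14, 0, 0, 0, 0.8, 0, 0, 0.14, 0, 0, 0, 0.8, 0, 0, 0.14, 0, 0, 0, 0.8, 0, 0, 0.14, 0, 0, 0, 0.8, 0, 0, 0, 0, 0, 0, 0.8]'

```text
time: 31.03
tool_pos: [0.4995, -0.2204, 0.2767]
ee_rot: [-3.138, -0.003, 1.835]
wrist_force: [0.4, 0.4, 0.3]
width: 0.075
finger_force: 0.0
```

```bash
python3 - <<'E'
from h import *
W,K=ld('w7.png')
P=np.array([onz(K,u-.3,v-.3,.014) for u,v in((240,152.9),(375,106.4),(263.6,217.5),(392.5,174.6))]);print(P.round(4),P.mean(0))
print([np.degrees(np.arctan2(-(P[j]-P[i])[0],(P[j]-P[i])[1])) for i,j in((0,1),(2,3))],np.linalg.norm(P[1]-P[0]),np.linalg.norm(P[2]-P[0]))
im,K=snap('wrist','w8.png');o=robot.get_obs();print(o['tool_pos'],o['ee_rot'])
E
```

```text
[[0.3947 0.2033 0.014 ]
 [0.4088 0.3474 0.014 ]
 [0.4687 0.1963 0.014 ]
 [0.482  0.3405 0.014 ]] [0.43856108 0.27187593 0.014     ]
[np.float64(-5.577226025189742), np.float64(-5.2679972495203)] 0.1447355895720801 0.07429651007789294
[ 0.49955859 -0.22047134  0.27708173] [-3.13868580e+00 -2.85220112e-03  1.83935075e+00]
```

View pics/w8.png

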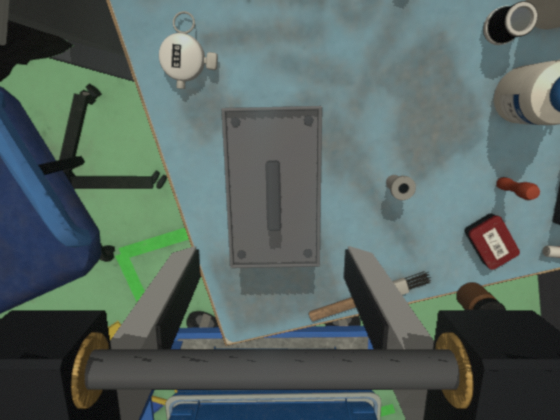

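The view shows the upper tray square below. The bar spans about (267–281, 161–231), the corner spots are at (237,122), (310,121), (242,254) and (306,253), and the rim corners are at (222,109) and (322,106).

```bash
cat >> h.py <<'E'
def bar(im,K,roi,z,thr):
    u0,u1,v0,v1=roi;g=cv2.cvtColor(im,cv2.COLOR_RGB2GRAY)[v0:v1,u0:u1];m=(g<thr).astype(np.uint8)
    c=max(cv2.findContours(m,0,2)[0],key=cv2.contourArea);r=cv2.minAreaRect(c);b=cv2.boxPoints(r)+[u0,v0]
    return np.mean(b,0),np.array([onz(K,*q,z) for q in b]),np.percentile(g,[2,10,50,90])
E
python3 - <<'E'
from h import *
W,K=ld('w8.png');T,KT=ld('top1.png')
a,A,g=bar(W,K,(255,295,150,245),.102,75);print(a,A.round(4).tolist(),A.mean(0),g)
b,B,g=bar(T,KT,(362,406,210,234),.102,60);print(b,B.round(4).tolist(),B.mean(0),g)
print('tri',tri(K,a,KT,b))
S=[dark(W,u,v,r=6) for u,v in((237,122),(310,121),(242,254),(306,253))]
P=np.array([onz(K,*s,.074) for s in S]);print(np.round(S,1).tolist(),P.round(4),P.mean(0),np.linalg.norm(P[0]-P[1]),np.linalg.norm(P[0]-P[2]))
P=np.array([onz(K,*s,.076) for s in((222.5,108.5),(321.5,106.5),(319,265.5),(231,267))]);print(P.round(4),P.mean(0))
E
```

```text
[274. 196.] [[0.4859, -0.1944, 0.102], [0.4988, -0.1909, 0.102], [0.5176, -0.2587, 0.102], [0.5041, -0.2624, 0.102]] [ 0.50158865 -0.22657806  0.102     ] [65. 73. 96. 98.]Traceback (most recent call last):
  File "<stdin>", line 4, in <module>
  File "h.py", line 35, in bar
    c=max(cv2.findContours(m,0,2)[0],key=cv2.contourArea);r=cv2.minAreaRect(c);b=cv2.boxPoints(r)+[u0,v0]
ValueError: max() iterable argument is empty
```

```bash
python3 - <<'E'
from h import *
W,K=ld('w8.png');T,KT=ld('top1.png')
a,A,_=bar(W,K,(255,295,150,245),.102,75)
g=cv2.cvtColor(T,cv2.COLOR_RGB2GRAY)[205:240,358:412];print(np.percentile(g,[1,5,20,50]))
b,B,_=bar(T,KT,(362,406,210,234),.102,int(np.percentile(g,3)+np.median(g))//2);print(b,B.round(4).tolist(),B.mean(0))
print('tri',tri(K,a,KT,b))
S=[dark(W,u,v,r=6) for u,v in((237,122),(310,121),(242,254),(306,253))]
P=np.array([onz(K,*s,.074) for s in S]);print(P.round(4),P.mean(0),np.linalg.norm(P[0]-P[1]),np.linalg.norm(P[0]-P[2]))
go(.5022,-.2265,.130,1.838); go(.5022,-.2265,.08,1.838)
E
```

```text
[ 74.   79.  100.8 105. ]
[387.29458833 222.50159246] [[0.5017, -0.1893, 0.102], [0.5275, -0.2769, 0.102], [0.5122, -0.2812, 0.102], [0.4864, -0.1936, 0.102]] [ 0.50695318 -0.23525563  0.102     ]
tri (array([ 0.51853132, -0.28945661, -0.1769093 ]), np.float64(0.0016150223852159867))
[[ 0.4471 -0.1699  0.074 ]
 [ 0.5168 -0.1496  0.074 ]
 [ 0.4858 -0.3051  0.074 ]
 [ 0.5558 -0.2845  0.074 ]] [ 0.50135078 -0.22726657  0.074     ] 0.07263375165642433 0.14064598496162198
total mm [ -6.5   0.9 147.1] rows 5 units [-0.013  0.002  0.294] | turn deg 0.1 rows 1 unit 0.002 tilt -3.139 -0.003
total mm [ -6.5   0.9 197.1] rows 7 units [-0.009  0.001  0.282] | turn deg 0.1 rows 1 unit 0.002 tilt -3.139 -0.003
```

```bash
python3 - <<'E'
from h import *
W,K=ld('w8.png');V,K2=ld('w2.png')
a,A,_=bar(W,K,(255,295,150,245),.102,75)
g=cv2.cvtColor(V,cv2.COLOR_RGB2GRAY)[222:258,42:112];t=int((np.percentile(g,3)+np.median(g))//2)
b,B,_=bar(V,K2,(42,112,222,258),.102,t);print(b,np.linalg.norm(B[0]-B[1]),np.linalg.norm(B[2]-B[1]),B.mean(0),tri(K,a,K2,b))
E
```

```text
[ 75.62038016 237.81046712] 0.07635919908303081 0.015756063235202705 [ 0.49822721 -0.22407063  0.102     ] (array([ 0.50126233, -0.22798679,  0.09390796]), np.float64(0.0015032081868600528))
```

>>> move_arm --motion '[0, 0, 0, -0.03, 0.01, 0.1, 0.5, 0, 0, 0, -0.03, 0, 0.2, 0.5, 0, 0, 0, 0, 0, 0.2, 0.5, 0, 0, 0, 0, 0, 0.2, 0.5, 0, 0, 0, 0, 0, 0.2, 0.5, 0, 0, 0, 0, 0, 0.2, 0.5, 0, 0, 0, 0, 0, 0.2, 0.5, 0, 0, 0, 0, 0, 0.2, 0.5, 0, 0, 0, 0, 0, 0.15, 0.5, 0, 0, 0, 0, 0, 0, 0.5, 0, 0, 0, 0, 0, 0, 0.5]'

```text
time: 32.0
tool_pos: [0.5016, -0.2258, 0.1125]
ee_rot: [-3.139, -0.003, 1.838]
wrist_force: [-0.5, -0.4, 0.0]
width: 0.0468
finger_force: 0.0
```

```bash
python3 - <<'E'
from h import *
go(.5018,-.2270,.081,1.838)
E
```

```text
total mm [-1.2 -0.1 31.5] rows 2 units [-0.006 -0.001  0.157] | turn deg 0.0 rows 1 unit 0.0 tilt -3.139 -0.003
```

>>> move_arm --motion '[0, 0, 0, -0.01, 0, 0.1, 0.5, 0, 0, 0, 0, 0, 0.1, 0.5, 0, 0, 0, 0, 0, 0.1, 0.5, 0, 0, 0, 0, 0, 0, 0.5, 0, 0, 0, 0, 0, 0, 0, 0, 0, 0, 0, 0, 0, 0, 0, 0, 0, 0, 0, 0, 0, 0, 0, 0, 0, 0, 0, 0, 0, 0, 0, 0, 0, 0, 0, 0, 0, 0, 0, 0, 0, 0]'

```text
time: 32.83
tool_pos: [0.503, -0.2275, 0.0849]
ee_rot: [3.142, 0.001, 1.837]
wrist_force: [-0.7, -0.8, 2.0]
width: 0.0137
finger_force: 30.0
```

>>> move_arm --motion '[0, 0, 0, 0, 0, 0, 0.4, 0, 0, 0, 0, 0, 0, 0.4, 0, 0, 0, 0, 0, 0.05, 0.4, 0, 0, 0, 0, 0, 0, 0.4, 0, 0, 0, 0, 0, 0, 0, 0, 0, 0, 0, 0, 0, 0, 0, 0, 0, 0, 0, 0, 0, 0, 0, 0, 0, 0, 0, 0, 0, 0, 0, 0, 0, 0, 0]'

```text
time: 33.58
tool_pos: [0.5029, -0.2274, 0.0795]
ee_rot: [-3.141, 0.0, 1.837]
wrist_force: [0.3, 0.6, -0.6]
width: 0.0136
finger_force: 30.0
```

>>> move_arm --motion '[0, 0, 0, 0, 0, -0.1, 0, 0, 0, 0, 0, 0, -0.2, 0, 0, 0, 0, 0, 0, -0.2, 0, 0, 0, 0, 0, 0, -0.2, 0, 0, 0, 0, 0, 0, -0.2, 0, 0, 0, 0, 0, 0, -0.2, 0, 0, 0, 0, 0, 0, -0.2, 0, 0, 0, 0, 0, 0, -0.1, 0, 0, 0, 0, 0, 0, 0, 0]'

```text
time: 34.33
tool_pos: [0.5041, -0.2279, 0.2228]
ee_rot: [3.138, 0.004, 1.837]
wrist_force: [-0.3, -1.1, -2.1]
width: 0.0139
finger_force: 30.0
```

```bash
python3 - <<'E'
from h import *
o=robot.get_obs();print(o['wrist_force'],o['wrist_torque'])
go(.38,-.05,.21,1.838)
go(.4386,.2719,.21,np.radians(84.6))
E
```

```text
[-0.33972687 -1.10014562 -2.14475523] [-0.00813151 -0.13830572  0.02174746]
total mm [204.3 -72.9  12.8] rows 8 units [ 0.255 -0.091  0.016] | turn deg -0.1 rows 1 unit -0.001 tilt 3.138 0.004
total mm [499.5  68.3  12.8] rows 17 units [0.294 0.04  0.008] | turn deg 20.7 rows 4 unit 0.115 tilt 3.138 0.004
```

>>> move_arm --motion '[0, 0, 0, 0.1, -0.04, 0, 0, 0, 0, 0, 0.2, -0.07, 0, 0, 0, 0, 0, 0.22, -0.08, 0, 0, 0, 0, 0, 0.22, -0.08, 0, 0, 0, 0, 0, 0.22, -0.08, 0, 0, 0, 0, 0, 0.22, -0.08, 0, 0, 0, 0, 0, 0.22, -0.08, 0, 0, 0, 0, 0, 0.22, -0.08, 0, 0, 0, 0, 0, 0.22, -0.08, 0, 0, 0, 0, 0, 0.2, -0.07, 0, 0, 0, 0, 0, 0.2, -0.06, 0, 0, 0, 0, 0.1, 0.2, 0, 0, 0]'

```text
time: 35.33
tool_pos: [0.3587, -0.0118, 0.2173]
ee_rot: [-3.138, -0.001, 1.757]
wrist_force: [0.8, 0.1, -3.6]
width: 0.0138
finger_force: 30.0
```

```bash
python3 - <<'E'
from h import *
go(.4386,.2719,.21,np.radians(84.6))
E
```

```text
total mm [264.  131.    7.3] rows 10 units [0.264 0.131 0.007] | turn deg 16.1 rows 3 unit 0.119 tilt -3.138 -0.001
```

>>> move_arm --motion '[0, 0, 0.12, 0, 0, 0, 0, 0, 0, 0.12, 0, 0, 0, 0, 0, 0, 0.12, 0, 0, 0, 0, 0, 0, 0, 0.12, 0, 0, 0, 0, 0, 0, 0.22, 0.03, 0, 0, 0, 0, 0, 0.25, 0.04, 0, 0, 0, 0, 0, 0.25, 0.04, 0, 0, 0, 0, 0, 0.25, 0.05, 0, 0, 0, 0, 0, 0.25, 0.05, 0, 0, 0, 0, 0, 0.25, 0.06, 0, 0, 0, 0, 0, 0.22, 0.05, 0, 0, 0, 0, 0, 0.12, 0.03, 0, 0]'

```text
time: 36.33
tool_pos: [0.4132, 0.1778, 0.217]
ee_rot: [-3.137, 0.001, 1.478]
wrist_force: [0.2, -0.2, -3.3]
width: 0.0139
finger_force: 30.0
```

```bash
python3 - <<'E'
from h import *
go(.4386,.2719,.21,np.radians(84.6))
E
```

```text
total mm [96.1 16.6  7. ] rows 4 units [0.24  0.041 0.018] | turn deg 0.1 rows 1 unit 0.002 tilt -3.137 0.001
```

>>> move_arm --motion '[0, 0, 0, 0.2, 0.04, 0, 0, 0, 0, 0, 0.24, 0.04, 0, 0, 0, 0, 0, 0.24, 0.04, 0, 0, 0, 0, 0, 0.16, 0.03, 0, 0, 0, 0, 0, 0.1, 0.02, 0, 0, 0, 0, 0, 0, 0, 0, 0, 0, 0, 0, 0, 0, 0, 0]'

```text
time: 36.92
tool_pos: [0.4399, 0.2671, 0.2184]
ee_rot: [-3.14, 0.002, 1.476]
wrist_force: [0.6, 0.4, -3.5]
width: 0.0136
finger_force: 30.0
```

```bash
python3 - <<'E'
from h import *
go(.4386,.2713,.12,np.radians(84.6))
robot_im,K=snap('side','s2.png');snap('top','t2.png');snap('wrist','w9.png')
W,_=ld('w9.png');S,_=ld('s2.png');cv2.imwrite('pics/c8.png',np.hstack([cv2.resize(W,(400,300)),cv2.resize(S[150:360,330:560],(400,365))[:300]])[:,:,::-1])
E
```

```text
total mm [ 4.1 -1.7 98.4] rows 4 units [ 0.01  -0.004  0.246] | turn deg -0.0 rows 1 unit -0.001 tilt -3.14 0.002
```

>>> move_arm --motion '[0, 0, 0, 0.04, -0.015, 0, 0, 0, 0, 0, 0, 0, 0.1, 0, 0, 0, 0, 0, 0, 0.15, 0, 0, 0, 0, 0, 0, 0.2, 0, 0, 0, 0, 0, 0, 0.2, 0, 0, 0, 0, 0, 0, 0.2, 0, 0, 0, 0, 0, 0, 0.15, 0, 0, 0, 0, 0, 0, 0.1, 0, 0, 0, 0, 0, 0, 0, 0, 0, 0, 0, 0, 0, 0, 0, 0, 0, 0, 0, 0, 0, 0]'

```text
time: 37.98
tool_pos: [0.4402, 0.2722, 0.1106]
ee_rot: [3.14, -0.001, 1.476]
wrist_force: [0.6, -0.7, -2.0]
width: 0.0139
finger_force: 30.0
```

```bash
python3 - <<'E'
from h import *
go(.4386,.2713,.0855,np.radians(84.6))
E
```

```text
total mm [-1.  -1.5 25.1] rows 1 units [-0.01  -0.015  0.251] | turn deg -0.0 rows 1 unit -0.001 tilt 3.14 -0.001
```

Small correction, then slowly down to just above full seat.

>>> move_arm --motion '[0, 0, 0, -0.01, -0.01, 0, 0, 0, 0, 0, 0, 0, 0.05, 0, 0, 0, 0, 0, 0, 0.05, 0, 0, 0, 0, 0, 0, 0.04, 0, 0, 0, 0, 0, 0, 0.04, 0, 0, 0, 0, 0, 0, 0.03, 0, 0, 0, 0, 0, 0, 0, 0, 0, 0, 0, 0, 0, 0, 0]'

```text
time: 38.65
tool_pos: [0.4382, 0.2709, 0.0881]
ee_rot: [-3.141, 0.0, 1.476]
wrist_force: [-0.4, 0.5, -3.2]
width: 0.0138
finger_force: 30.0
```

The TCP is at .0881 with no added force, so the pins are already in the sockets. Lowering the last millimetres.

>>> move_arm --motion '[0, 0, 0, 0, 0, 0.02, 0, 0, 0, 0, 0, 0, 0.01, 0, 0, 0, 0, 0, 0, 0.005, 0, 0, 0, 0, 0, 0, 0, 0, 0, 0, 0, 0, 0, 0, 0]'

```text
time: 39.07
tool_pos: [0.4385, 0.2711, 0.0856]
ee_rot: [3.141, -0.0, 1.476]
wrist_force: [-0.9, -0.1, 0.7]
width: 0.0138
finger_force: 30.0
```

The weight is off and z matches the seated height. Release and retreat.

>>> move_arm --motion '[0, 0, 0, 0, 0, 0, 0.4, 0, 0, 0, 0, 0, 0, 0.4, 0, 0, 0, 0, 0, 0, 0.4, 0, 0, 0, 0, 0, 0, 0.4, 0, 0, 0, 0, 0, -0.1, 0.4, 0, 0, 0, 0, 0, -0.2, 0.5, 0, 0, 0, 0, 0, -0.25, 0.5, 0, 0, 0, 0, 0, -0.25, 0.5, 0, 0, 0, 0, 0, -0.25, 0.5, 0, 0, 0, 0, 0, -0.25, 0.5, 0, 0, 0, 0, 0, -0.25, 0.5, 0, 0, 0, 0, 0, 0, 0.5]'

```text
time: 40.07
tool_pos: [0.4407, 0.2722, 0.2472]
ee_rot: [3.131, -0.006, 1.476]
wrist_force: [-0.1, 0.1, 1.0]
width: 0.047
finger_force: 0.0
```

```bash
python3 - <<'E'
from h import *
W,K=snap('wrist','w10.png')
print(proj(K,(.4386,.2719,.108)),robot.get_obs()['tool_pos'])
u,v=proj(K,(.4386,.2719,.108)).astype(int)
a,A,g=bar(W,K,(u-25,u+25,v-60,v+60),.108,75);print(a,A.round(4).tolist(),A.mean(0),g)
S,_=snap('side','s3.png')
cv2.imwrite('pics/c9.png',np.hstack([cv2.resize(W[40:340,130:430],(400,400)),cv2.resize(S[180:340,310:470],(400,400))])[:,:,::-1])
E
```

```text
[268.93517893 199.58610948] [0.4399324  0.27177648 0.24421531]
[271.85850906 197.73131943] [[0.4368, 0.3072, 0.108], [0.447, 0.307, 0.108], [0.4461, 0.2375, 0.108], [0.4354, 0.2377, 0.108]] [0.44131121 0.27235104 0.108     ] [ 66.  77. 101. 103.]
```

View pics/c9.png

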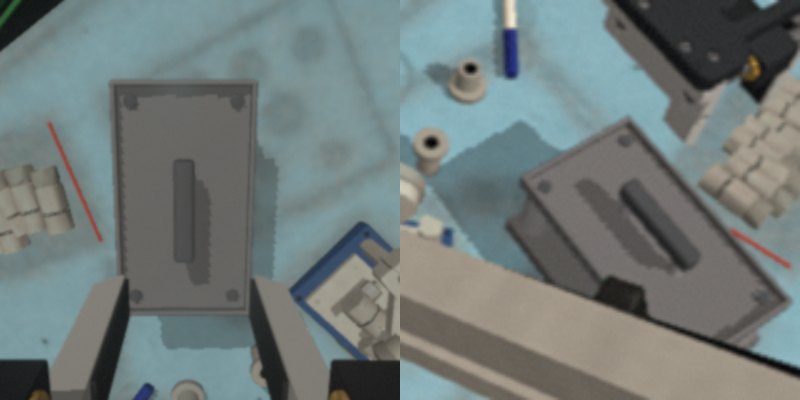

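The upper tray sits level and square over the base, with its bar at about (.440,.272) and 69.6 mm long when taken at z = .108. The gripper is clear, so I'm handing in.

```bash
python3 -c "
from bench import robot
print(robot.close_job())"
```

```text
the job is handed in; nothing more can be done
None
```

The three sleeves stand in the base tray's wells, the upper tray is seated on its corner pins, the bushes and plugs were left alone, and the job was handed in at about 40 s of the 112 s allowed; no verdict came back.

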